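Seat the dapping block home and close the hold-down strap

ROBOT

A 7-joint arm with a two-finger parallel gripper is mounted at the origin on a cart in front of the work surface, level with it; the furniture and walls round the work are solid. World frame = base frame: x ahead of the robot, y to its left, z up, the work surface at z = 0. Lengths are in m, angles in rad, forces in N, time in s.
With the tool pointing down it reaches from about 0.425 to 0.95 m from the base axis. Payload 4.7 kg.
Tool frame: the origin (TCP) lies on the centre line of the jaws, within the pads' length; the fingertips stand robot.nose_length ahead of it and the grasp point (between the pads) lies 8 mm behind it (robot.nose_length is the distance from the TCP to the fingertips, in m); z points along the fingers, y is the line along which they close (so a half turn about z gives the same grasp; the last joint's range is limited). The gripper opens to 85 mm and grips with 20 to 120 N. Pads are 22 mm wide; open, the fingers measure 114 mm over their backs; the gripper's body (76 mm by 85 mm) begins 54 mm behind the grasp point. The pads swing forward as they close: fully open they stand 13 mm farther back than shut.
Start: joints at [-1.139, 0.469, -0.049, 1.532, 0.024, 1.141, -0.082], TCP at [0.3, 0.605, 0.242] pointing down, gripper open.
Joint ranges: [-2.59, 2.59], [-0.33, 1.99], [-1.39, 1.29], [0.1, 2.45], [-1.04, 4.18], [0.21, 1.99], [-2.66, 2.66]. Speed limits (rad/s): [2.57, 2.57, 3.14, 3.14, 3.14, 3.14, 3.14].

INTERFACE

Orientations are given as [roll, pitch, yaw] about the fixed x, y, z axes, in that order (R = Rz(yaw) Ry(pitch) Rx(roll)).
In Python, from plant import robot gives the robot as it stands. Calls block until the motion is done:
- robot.goto(position, orientation): joint-space move of the TCP to a pose.
- robot.move_straight(position, vel=0.15, attitude=None, contact_N=None): straight line of the TCP; attitude=None keeps the orientation; vel is the mean speed in m/s. With contact_N (N) it stops when the force on the tool has changed by that much, and returns True; else False.
- robot.move_joints(angles): joint-space move.
- robot.grip(opening, strength=None): opening from 0.0 (shut) to 1.0 (fully open); strength is the grip in N (None keeps the last); returns when the fingers have stopped.
- robot.sleep(seconds).
- robot.inverse_kinematics(position, orientation): joint angles nearest the present ones, or None.
- robot.sense(): the state.
- robot.grab_frame(name): name is "scene" or "top"; returns a dict with "image" (384x512x3 uint8, red, green, blue), "range_z" (384x512 float32, m along the optical axis (not along the pixel's ray), 0 where there is no reading), "fx", "fy", "cx", "cy" (pixels), "R" (3x3) and "t" (3): a world point X has camera coordinates R X + t. Camera axes: x right, y down, z forward; pixel columns grow to the right and rows downward; lengths in m; the calibration is good to about 2 mm. A picture is of the moment at which its call begins.
A pose or a line that the arm cannot do raises robot.IKError and nothing moves.
- robot.close_job(): hands the job in; it is judged then, once.
The state is a dict: "t": time; "joint_pos": joint angles; "joint_velocities": joint speeds; "effort": joint torques, N m; "tcp_pos": TCP position; "tcp_rot": TCP orientation; "wrist_force": force on the tool from outside, world axes, zero at the start; "torque": the same for the moment, N m; "opening": opening from 0.0 (shut) to 1.0 (fully open); "gripper_force": force on a finger pad.
Only numpy, scipy, OpenCV 4.12 (cv2) and the standard library are available. Lean on these libraries where they do the work, as an engineer would, in place of code of your own. Each camera call takes 0.05 s, during which the arm holds its last target. There are 200 camera calls.

TASK

Stand the brass dapping block in the square nest of the blue-based holder and press it down through the spring catches until you feel it bottom on the seat plate, whose height setting you do not know; keep it pressed home there with about 20 N for half a second, never bearing down on the seat with more than 40 N. Only then swing the hinged strap with the red handle gently down until its pad rests on the block, and let go. Leave the other things on the bench where they are.

Things in the scene. Friction and masses are not known exactly. Their poses are not given: they have to be found in the camera images.
- dapping_block: solid brass cube with round cups in its top, 44 x 44 x 44 mm, 0.35 to 0.65 kg; stands on the bench to the right with its cups up. Origin: centre of its underside, z up, x and y square to its side faces (any quarter turn fits the nest)
- holder: fixture fixed to the bench: blue base plate 165 x 100 x 8 mm (x -60 to +105 mm, y -50 to +50 mm) with a square steel nest and, at its +x end, a hinged strap. Origin: underside of the base straight below the nest's centre, z up; +x points from the nest to the hinge
- nest_mouth (a point): centre of the nest's mouth, level with its wall tops, 34 mm above the holder's underside; axes as the holder. Nest: outside 74 x 74 mm, inside 46 x 46 mm square to x and y (1 mm clear of the block on each side); the top 4 mm of the inner edges are flared at 45 degrees. Its floor is the seat plate, 16 to 24 mm below this point
- seat: screw mount of the brass seat plate (44 x 44 mm) that floors the nest; origin on the holder's underside under the nest's centre, axes as the holder. The plate's top is set anywhere from 10 to 18 mm above this origin; the setting is not measured, differs each time and must be felt. The plate is rigid and does not give under the load
- catch_left (a point): nose of one of two rounded brass spring catches in the nest's +y and -y sides (radius 8 mm, 15 mm below the wall tops, 1.5 mm in the block's way). A block merely set in stops on them with its underside 10 to 13 mm below the wall tops; 8 to 15 N, its own weight included, pushes it through, then 3 to 9 N of drag down to the seat; they keep it down
- strap_pad (a point): centre of the underside of the strap's rubber pad (24 mm across), 75 mm from the hinge axis towards the handle and 7 mm below it when the strap is level
- strap_hinge (a point): point on the strap's hinge axis, which runs along the holder's y; at holder x = 75 mm, z = 61 mm; axes as the holder. It lies in an upright clevis: two 8 mm thick cheeks, holder x 63 to 87 mm, 68 mm high, reaching 20 mm to each side
- strap_grip (a point): grip point on the strap's red handle, a 12 mm round rod 56 mm long in line with the strap, round-ended 26 mm beyond this point; the point lies on the rod's axis, 130 mm from the hinge axis (the rod begins 30 mm nearer the hinge). A steel strap 20 mm wide, 8 mm thick joins rod and hinge. Axes: x from handle to hinge, y along the hinge
- strap (a joint): strap angle, rad: 0 level over the nest with the handle towards holder -x, growing as it lifts, up to 1.95; starts open, leaning back past upright at 1.7 to 1.9. On a block that is fully home the pad comes to rest at 0 to 0.11, depending on the seat's height; stop there. The hinge is stiff enough (0.18 N m) to stay where it is left
- bench_block: grey steel bench block, 65 x 65 x 19 mm, lying to the left; leave it alone
- bead_jar: stoppered glass jar of red beads, 46 mm across, 77 mm high, behind the holder; leave it alone
- tin: round white lidded tin, 51 mm across, 25 mm high, behind to the right; leave it alone
- spool: spool of copper wire, 54 x 48 x 40 mm, on the left; leave it alone
Not all that is in view belongs to the job. There is more than one size of the dapping_block; the job needs the largest.

How it is judged:
On the way, in this order (a step that is already met when the one before it is completed fails the run):
1. with the strap still open, the block stands in the nest, pressed onto the seat plate with more than 10 N (horizontal distance between dapping_block and nest_mouth below 0.004 m and angle between dapping_block's own z axis and vertical below 0.04 rad and z of dapping_block in the frame of nest_mouth below -0.0145 m and contact force between dapping_block and seat above 10 N and value of joint strap above 1.2 rad), for 0.25 s.
2. the strap's pad is down on the block (horizontal distance between dapping_block and nest_mouth below 0.004 m and angle between dapping_block's own z axis and vertical below 0.04 rad and z of dapping_block in the frame of nest_mouth below -0.0145 m and z of strap_pad in the frame of dapping_block below 0.048 m and value of joint strap below 0.2 rad), for 0.2 s.
At the end, for the whole second after the job is handed in: the block stands in the nest with its underside at least 14.5 mm below the wall tops, within 4 mm of the centre, upright within 0.04 rad and at rest, and the strap is down with its pad no more than 4 mm above the block's top, let go (all of step 2 and linear speed of dapping_block below 0.01 m/s); the robot touches nothing.
It fails at once if while it is being seated (strap open), the block bears on the seat plate with more than 40 N (contact force between dapping_block and seat above 40 N and value of joint strap above 1.2 rad).
It fails at once if the strap is slammed or forced down: the block bears on the seat plate with more than 70 N (contact force between dapping_block and seat above 70 N).
It fails at once if a bystander is moved by more than 30 mm (distance of any of bench_block, bead_jar, tin, spool from where it was at the start of the episode above 0.03 m).
It also fails if it takes over 70 s, if anything falls off the work surface, if the arm or the gripper's body presses on something with over 40 N, if the wrist force passes 120 N, or if a joint passes its speed limit or range.

## Working session

There is one attempt and no reset: what is moved stays moved. The work goes in short steps, each a Python script; the robot and the scene stay as the last script left them, time stands still between calls to the robot, and variables do not carry over. Pictures are saved under pics/ and viewed, at most 10 in all, crops included, and the job is handed in when it is done.

```bash
ls; mkdir -p pics; python3 - <<'E'
from plant import robot
import cv2,numpy as np,pickle
fr={}
for n in("scene","top"):
    f=robot.grab_frame(n);fr[n]=f
    cv2.imwrite(f"pics/{n}0.png",f["image"][:,:,::-1])
    print(n,f["fx"],f["cx"],f["cy"],np.round(f["R"],3).tolist(),f["t"],(f["range_z"]>0).mean())
pickle.dump(fr,open("f0.pkl","wb"))
s=robot.sense();print(s,robot.nose_length)
E
```

```text
pics
scene 495.85231981420986 250.04872629122784 191.86038176461298 [[-0.027, 1.0, -0.003], [0.551, 0.013, -0.834], [-0.834, -0.024, -0.551]] [-0.00326793 -0.23327103  1.78983754] 0.9807942708333334
top 379.5230234730766 256.7184642555302 197.3899942903553 [[0.009, -1.0, -0.013], [-0.998, -0.008, -0.068], [0.068, 0.014, -0.998]] [0.02068419 0.51128919 1.09547183] 0.9961293538411459
{'t': 0.1, 'joint_pos': array([-1.13894041,  0.46935475, -0.04857605,  1.53353087,  0.02410547,
        1.14103051, -0.08228978]), 'joint_velocities': array([ 0.00092503, -0.00076598,  0.00137367, -0.00409832,  0.00015709,
        0.00084198, -0.00075012]), 'effort': array([ 2.94697702e-05, -5.11514139e+01, -4.73621255e-02, -2.38390267e+01,
        1.07210994e-02,  4.39337062e-03, -3.31936428e-05]), 'tcp_pos': array([0.29990105, 0.60416811, 0.24138883]), 'tcp_rot': array([-3.13985642e+00,  7.39117835e-05,  2.68086049e+00]), 'wrist_force': array([-0.00826014, -0.29323956,  0.94173151]), 'torque': array([0.01805046, 0.06223585, 0.00039334]), 'gripper_force': 0.0, 'opening': 0.9999507450908723} 0.011
```

View pics/scene0.png

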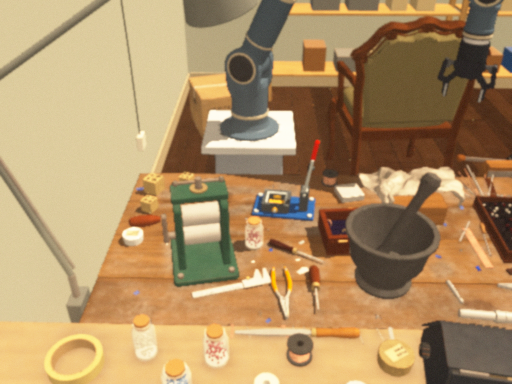

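View pics/top0.png

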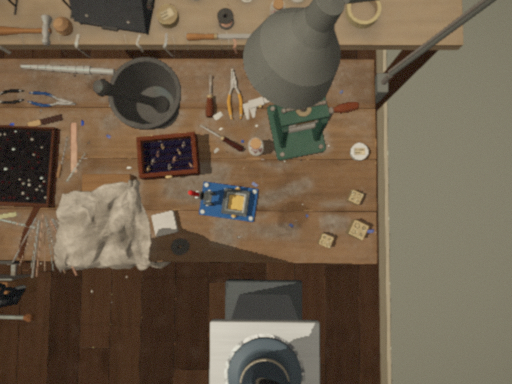

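Scene view: dapping blocks at (153,183), (187,178) and (149,203). The holder is at (284,203), with the red handle up at (316,150). In the top view the blocks are at (360,229), (327,240) and (356,198). The one at (360,229) looks largest, so I'll measure all three and enlarge that crop.

```bash
cat > h.py <<'E'
import numpy as np,cv2
def rayplane(f,uv,z):
    uv=np.atleast_2d(uv).astype(float)
    d=np.c_[(uv[:,0]-f["cx"])/f["fx"],(uv[:,1]-f["cy"])/f["fy"],np.ones(len(uv))]@f["R"]
    c=-f["R"].T@f["t"]
    return c+d*((z-c[2])/d[:,2])[:,None]
def cloud(f):
    v,u=np.mgrid[:384,:512];Z=f["range_z"]
    P=np.stack([(u-f["cx"])/f["fx"]*Z,(v-f["cy"])/f["fy"]*Z,Z],-1)
    return (P-f["t"])@f["R"]
def rect(P):
    (c,wh,a)=cv2.minAreaRect((P[:,:2]*1000).astype(np.float32)); return np.round(c,1),np.round(wh,1),round(a,1)
E
cat > m.py <<'E'
from h import *
import pickle
fr=pickle.load(open("f0.pkl","rb"));f=fr["top"];im=f["image"]
W=cloud(f);hsv=cv2.cvtColor(im,cv2.COLOR_RGB2HSV)
print("bench z",np.median(W[200:240,280:310,2]))
for (u,v) in[(360,229),(327,240),(356,198)]:
    p=W[v-16:v+16,u-16:u+16]; h=np.median(W[v-3:v+4,u-3:u+4,2])
    m=(np.abs(p[...,2]-h)<.006)
    q=p[m]; print((u,v),"h",h,rect(q),len(q))
    hs=hsv[v-16:v+16,u-16:u+16]
    mm=((hs[...,0]>15)&(hs[...,0]<35)&(hs[...,2]>120)&(hs[...,1]>60)).astype(np.uint8)
    n,l,st,ct=cv2.connectedComponentsWithStats(mm);k=l==l[16,16] if l[16,16] else l==1+np.argmax(st[1:,4])
    vv,uu=np.nonzero(k);print("  colour",rect(rayplane(f,np.c_[uu+u-16,vv+v-16],h)),k.sum())
m=((hsv[...,0]>100)&(hsv[...,0]<125)&(hsv[...,1]>150)&(hsv[...,2]>80)).astype(np.uint8);m[:, :180]=0;m[:,280:]=0;m[:170]=0;m[230:]=0
n,l,st,ct=cv2.connectedComponentsWithStats(m);k=l==1+np.argmax(st[1:,4])
vv,uu=np.nonzero(k);print("base",rect(rayplane(f,np.c_[uu,vv],.008)),k.sum())
# nest walls by depth
p=W[170:235,190:270];q=p[np.abs(p[...,2]-.034)<.005];print("nest",rect(q),len(q))
r=((hsv[...,0]<8)|(hsv[...,0]>172))&(hsv[...,1]>150)&(hsv[...,2]>90);r[:, :180]=0;r[:,230:]=0;r[:175]=0;r[215:]=0
print("red",np.round(W[r],3)[::3].tolist())
g=fr["scene"];Wg=cloud(g);hg=cv2.cvtColor(g["image"],cv2.COLOR_RGB2HSV)
r=((hg[...,0]<8)|(hg[...,0]>172))&(hg[...,1]>150)&(hg[...,2]>90);r[:, :295]=0;r[:,330:]=0;r[:130]=0;r[200:]=0
vv,uu=np.nonzero(r);print("red scene",len(uu),uu.min(),uu.max(),vv.min(),vv.max(),np.round(Wg[r][::12],3).tolist())
# scene check of top faces
for (u,v) in[(153,179),(187,176),(149,199)]: print("scene",np.round(Wg[v,u],3))
q=lambda i,a,b,c,d:cv2.resize(i[a:b,c:d],(400,300),interpolation=cv2.INTER_CUBIC)
s=g["image"]
out=np.vstack([np.hstack([q(im,185,257,300,396),q(s,160,220,120,200)]),np.hstack([q(im,170,230,185,265),q(s,135,225,240,360)])])
cv2.imwrite("pics/crop1.png",out[:,:,::-1])
E
python3 m.py
```

```text
bench z -0.0009099235690687923
(360, 229) h 0.041599869048982434 (array([ 420.4, -264.1]), array([44.6, 44.2]), 63.5) 240
  colour (array([ 422.2, -251.7]), array([75.3, 53.6]), 63.7) 344
(327, 240) h 0.032068431273831265 (array([ 387.8, -174.1]), array([34.4, 32.9]), 68.9) 132
  colour (array([ 387.8, -174.4]), array([48. , 37.2]), 68.7) 187
(356, 198) h 0.032220203068818294 (array([ 513.4, -259.6]), array([34.2, 32.6]), 65.2) 136
  colour (array([ 512.9, -255.6]), array([40.9, 43. ]), 63.2) 183
base (array([540.3, 131.2]), array([14.9,  5.9]), 0.9) 10
nest (array([517.2, 138.2]), array([194.9,  87.7]), 67.6) 390
red [[0.515, 0.184, 0.211], [0.512, 0.184, 0.213], [0.51, 0.189, 0.213], [0.51, 0.182, 0.213], [0.511, 0.177, 0.197], [0.507, 0.184, 0.215], [0.508, 0.178, 0.203], [0.51, 0.175, 0.181], [0.505, 0.184, 0.212], [0.506, 0.179, 0.199], [0.507, 0.175, 0.181], [0.504, 0.178, 0.193]]
red scene 117 310 320 139 159 [[-1.358, 0.407, -0.746], [0.513, 0.18, 0.212], [-1.291, 0.389, -0.748], [0.511, 0.179, 0.199], [0.514, 0.179, 0.195], [0.514, 0.179, 0.189], [0.514, 0.179, 0.184], [0.508, 0.181, 0.175], [0.513, 0.18, 0.172], [0.512, 0.178, 0.165]]
scene [ 0.425 -0.263  0.041]
scene [ 0.394 -0.17   0.033]
scene [ 0.517 -0.257  0.035]
```

View pics/crop1.png

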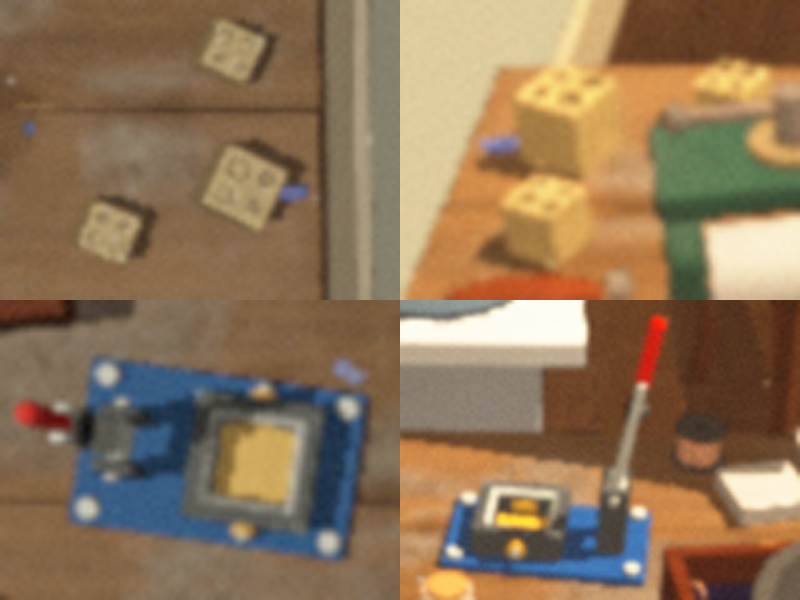

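The block at (360,229) in the top view measures 44 × 44 × ~43 mm. The other two are ~34 mm, so this is the largest and the one I need. I still need a better holder fix from both views, and the clearance to the side wall.

```bash
cat > m2.py <<'E'
from h import *
import pickle
fr=pickle.load(open("f0.pkl","rb"))
def big(m):
    n,l,st,ct=cv2.connectedComponentsWithStats(m.astype(np.uint8));return l==1+np.argmax(st[1:,4])
for name,roi,nr in(("top",(180,225,190,270),0),("scene",(185,225,245,322),0)):
    f=fr[name];im=f["image"];a,b,c,d=roi
    hsv=cv2.cvtColor(im,cv2.COLOR_RGB2HSV);W=cloud(f)
    M=np.zeros(im.shape[:2],bool);M[a:b,c:d]=1
    bl=M&(hsv[...,0]>98)&(hsv[...,0]<130)&(hsv[...,1]>130)&(hsv[...,2]>40)
    k=big(cv2.morphologyEx(bl.astype(np.uint8),cv2.MORPH_CLOSE,np.ones((3,3))))
    vv,uu=np.nonzero(k);print(name,"base colour",rect(rayplane(f,np.c_[uu,vv],.008)),k.sum())
    q=W[M&(np.abs(W[...,2]-.008)<.006)&bl];print(" base depth",rect(q),len(q))
    n=M&(np.abs(W[...,2]-.034)<.0045)&~bl
    k=big(n);print(" nest depth",rect(W[k]),k.sum(),np.round(W[k].mean(0),4))
    y=big(M&(hsv[...,0]>12)&(hsv[...,0]<35)&(hsv[...,1]>110)&(hsv[...,2]>80))
    print(" seat",rect(rayplane(f,np.argwhere(y)[:,::-1],.014)),y.sum())
    wh=M&(hsv[...,1]<60)&(hsv[...,2]>140)
    n_,l,st,ct=cv2.connectedComponentsWithStats(wh.astype(np.uint8))
    for i in range(1,n_):
        if st[i,4]>3: print("  white",ct[i].round(1),st[i,4],np.round(rayplane(f,ct[i],.010)[0,:2]*1000,1))
f=fr["top"];W=cloud(f)
print("row229",[(u,*np.round(W[229,u],3)) for u in range(366,400,4)])
print("above",np.round(W[150:260,380:400,2].max(),3))
f=fr["scene"];W=cloud(f);q=W[150:230,125:200].reshape(-1,3)
p=q[(abs(q[:,2]-.042)<.005)&(abs(q[:,0]-.42)<.04)&(abs(q[:,1]+.265)<.04)];print("block scene",rect(p),len(p))
E
python3 m2.py
```

```text
top base colour (array([504.6, 143.2]), array([89.4, 93.8]), 82.4) 447
 base depth (array([500. , 108.7]), array([159.2,  94.2]), 82.2) 618
 nest depth (array([496.5,  88.1]), array([73.9, 73.8]), 82.3) 368 [0.4966 0.088  0.0329]
 seat (array([459.7, 188.3]), array([55.8, 65.3]), 0.5) 270
  white [205.6 184.2] 16 [549.5 176.8]
  white [254.2 184. ] 10 [551.3  32.8]
  white [196.8 190.6] 5 [530.4 202.6]
  white [254.2 191.2] 11 [529.9  32.6]
  white [242.5 199.8] 42 [504.1  66.8]
  white [195.5 197. ] 8 [511.4 206.1]
  white [201.6 211.1] 17 [469.8 187.3]
  white [249.9 218.2] 16 [450.1  44.6]
scene base colour (array([506.8, 115.6]), array([146.4,  95.3]), 81.7) 361
 base depth (array([504.4, 109.5]), array([159.4,  99.5]), 83.0) 384
 nest depth (array([497.1,  88.8]), array([73.7, 78.6]), 81.9) 301 [0.4989 0.0892 0.0338]
 seat (array([499.9,  89.6]), array([189.4, 173.6]), 2.0) 928
  white [305.2 189.3] 21 [421.  173.6]
  white [274.6 194. ] 114 [447.7  84.9]
  white [260.4 194.2] 15 [449.5  44.7]
  white [294. 196.] 5 [456.4 139.6]
  white [311.8 199.1] 19 [470.6 188.8]
  white [313.6 211. ] 17 [527.9 189.2]
  white [255.6 210.1] 21 [527.3  32.3]
  white [309.  215.1] 20 [547.  175.2]
row229 [(366, np.float64(0.422), np.float64(-0.286), np.float64(0.043)), (370, np.float64(0.421), np.float64(-0.309), np.float64(0.004)), (374, np.float64(0.422), np.float64(-0.322), np.float64(0.0)), (378, np.float64(0.412), np.float64(-0.56), np.float64(-0.747)), (382, np.float64(0.413), np.float64(-0.561), np.float64(-0.687)), (386, np.float64(0.414), np.float64(-0.567), np.float64(-0.646)), (390, np.float64(0.414), np.float64(-0.579), np.float64(-0.627)), (394, np.float64(0.415), np.float64(-0.578), np.float64(-0.573)), (398, np.float64(0.416), np.float64(-0.58), np.float64(-0.529))]
above 1.128
block scene (array([ 421.4, -262.6]), array([47.5, 51.3]), 60.3) 161
```

Nest centre is (0.4965, 0.0883) with holder yaw 82.2°. The block is at (0.4207, -0.2635), with its sides at 63.5° / -26.5°. Now I'll grasp it.

```bash
cat >> h.py <<'E'
PI=np.pi; rad=np.deg2rad
N=np.array([.4965,.0883]); HY=rad(82.2)
def H(x,y,z): c,s=np.cos(HY),np.sin(HY); return [N[0]+c*x-s*y,N[1]+s*x+c*y,z]
def st(r,msg=""):
    s=r.sense();print(msg,"t%.1f"%s["t"],"tcp",np.round(s["tcp_pos"],4),"rot",np.round(s["tcp_rot"],3),"F",np.round(s["wrist_force"],1),"op %.3f gf %.1f"%(s["opening"],s["gripper_force"]));return s
E
python3 - <<'E'
from plant import robot
from h import *
o=[PI,0,rad(63.5)]
robot.goto([.45,.2,.33],[PI,0,rad(100)])
robot.goto([.4207,-.2635,.16],o);st(robot)
robot.grip(.85)
print(robot.move_straight([.4207,-.2635,.036],vel=.08,contact_N=8));st(robot,"down")
robot.grip(0,60);st(robot,"grip")
robot.move_straight([.4207,-.2635,.15],vel=.1);st(robot,"lift")
f=robot.grab_frame("scene");g=robot.grab_frame("top")
q=lambda i,a,b,c,d:cv2.resize(i[a:b,c:d],(400,300),interpolation=cv2.INTER_CUBIC)
cv2.imwrite("pics/lift.png",np.hstack([q(f["image"],100,220,100,260),q(g["image"],185,257,300,396)])[:,:,::-1])
E
```

```text
t3.5 tcp [ 0.4217 -0.2625  0.1601] rot [ 3.141e+00 -1.000e-03  1.111e+00] F [-0.1  0.3  0.7] op 0.997 gf 0.0
False
down t5.5 tcp [ 0.421  -0.2636  0.0364] rot [ 3.141 -0.     1.108] F [ 0.4 -0.7 -0.2] op 0.848 gf 0.0
grip t5.9 tcp [ 0.4211 -0.2637  0.0366] rot [ 3.141e+00 -1.000e-03  1.108e+00] F [0.6 0.4 6.4] op 0.500 gf 61.5
lift t7.2 tcp [ 0.4203 -0.2631  0.1494] rot [-3.14   0.     1.108] F [-0.1 -0.7 -5.8] op 0.503 gf 61.4
```

View pics/lift.png

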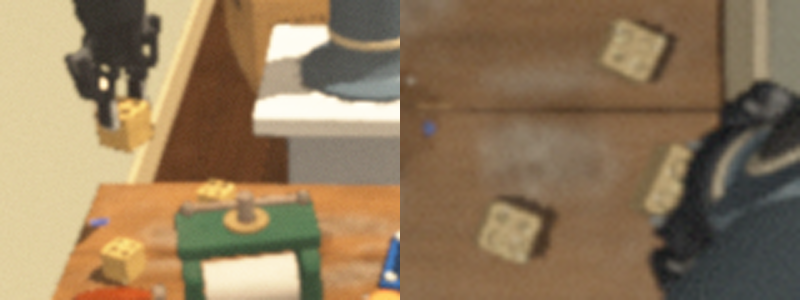

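The block hangs level in the jaws at crop (125,125), gripped by its upper part, and the other blocks are untouched. Next I'll carry it to the nest and feel down to the catches.

```bash
python3 - <<'E'
from plant import robot
from h import *
o=[PI,0,HY]
robot.goto([.45,-.1,.2],[PI,0,rad(75)])
robot.goto(H(0,0,.13),o)
robot.move_straight(H(0,0,.085),vel=.05);robot.sleep(.3);st(robot,"over")
f=robot.grab_frame("scene");g=robot.grab_frame("top")
q=lambda i,a,b,c,d:cv2.resize(i[a:b,c:d],(400,300),interpolation=cv2.INTER_CUBIC)
cv2.imwrite("pics/over.png",np.hstack([q(f["image"],145,235,225,345),q(g["image"],165,240,180,280)])[:,:,::-1])
print(robot.move_straight(H(0,0,.050),vel=.015,contact_N=5));st(robot,"touch")
E
```

```text
over t10.2 tcp [0.4966 0.0884 0.0852] rot [ 3.141 -0.     1.435] F [ 0.3  0.5 -4.6] op 0.497 gf 61.4
True
touch t11.8 tcp [0.4971 0.0882 0.0593] rot [3.141 0.    1.434] F [-0.3 -0.2  3.4] op 0.496 gf 62.5
```

View pics/over.png

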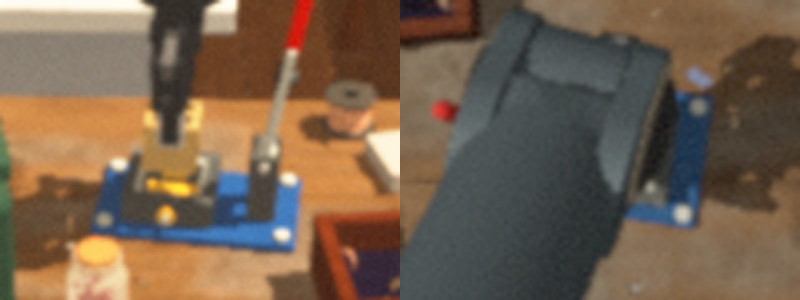

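The block stopped 10.7 mm below the wall tops with almost no side force, so it is centred and resting on the catches. Now I'll press through to the seat.

```bash
python3 - <<'E'
from plant import robot
from h import *
print(robot.move_straight(H(0,0,.038),vel=.006,contact_N=15));st(robot,"stop")
for i in range(6):
    robot.sleep(.1);st(robot)
E
```

```text
True
stop t13.8 tcp [0.4964 0.0883 0.0474] rot [-3.139 -0.     1.435] F [-0.6 -0.3  5.4] op 0.502 gf 62.5
 t13.9 tcp [0.4964 0.0883 0.0474] rot [-3.139 -0.     1.435] F [-1.4 -0.5  5.4] op 0.498 gf 62.5
 t14.0 tcp [0.4964 0.0883 0.0474] rot [-3.139  0.     1.435] F [-1.8  0.6  5.4] op 0.501 gf 62.6
 t14.1 tcp [0.4964 0.0883 0.0474] rot [-3.139  0.     1.435] F [-1.9 -0.5  4.4] op 0.497 gf 62.6
 t14.2 tcp [0.4964 0.0883 0.0474] rot [-3.139  0.     1.435] F [-1.9 -0.5  4.5] op 0.500 gf 62.6
 t14.3 tcp [0.4964 0.0883 0.0474] rot [-3.139  0.     1.435] F [-2.   0.3  5.1] op 0.501 gf 62.6
 t14.4 tcp [0.4964 0.0883 0.0474] rot [-3.139  0.     1.435] F [-1.7  0.2  5.7] op 0.499 gf 62.6
```

```bash
python3 - <<'E'
from plant import robot
from h import *
z=robot.sense()["tcp_pos"][2]
for i in range(14):
    z-=.0003
    hit=robot.move_straight(H(0,0,z),vel=.004,contact_N=12)
    robot.sleep(.08)
    F=np.mean([robot.sense()["wrist_force"][2]]);s=st(robot,"%.4f %s"%(z,hit))
    if s["wrist_force"][2]>17: break
for i in range(6): robot.sleep(.1);st(robot)
E
```

```text
0.0471 False t15.1 tcp [0.4963 0.0883 0.0474] rot [ 3.140e+00 -1.000e-03  1.434e+00] F [0.3 0.2 7.4] op 0.498 gf 62.9
0.0468 False t15.5 tcp [0.4962 0.0883 0.0473] rot [ 3.141e+00 -1.000e-03  1.434e+00] F [-1.3  0.9 10.8] op 0.494 gf 63.4
0.0465 False t15.8 tcp [0.4963 0.0883 0.0474] rot [ 3.141e+00 -2.000e-03  1.434e+00] F [-2.   0.1 13.9] op 0.501 gf 63.8
0.0462 False t16.1 tcp [0.4963 0.0883 0.0473] rot [ 3.141e+00 -2.000e-03  1.434e+00] F [-3.1 -0.  18.2] op 0.500 gf 64.2
 t16.2 tcp [0.4963 0.0883 0.0473] rot [ 3.141e+00 -2.000e-03  1.434e+00] F [-3.2  0.7 17.2] op 0.496 gf 64.2
 t16.3 tcp [0.4963 0.0883 0.0473] rot [ 3.141e+00 -2.000e-03  1.434e+00] F [-3.4 -0.4 16.3] op 0.496 gf 64.2
 t16.4 tcp [0.4963 0.0883 0.0473] rot [ 3.141e+00 -2.000e-03  1.434e+00] F [-3.  -0.1 17.6] op 0.495 gf 64.2
 t16.5 tcp [0.4963 0.0883 0.0473] rot [ 3.141e+00 -2.000e-03  1.434e+00] F [-3.5  0.6 17.9] op 0.499 gf 64.2
 t16.6 tcp [0.4963 0.0883 0.0473] rot [ 3.141e+00 -2.000e-03  1.434e+00] F [-2.7 -0.  17.5] op 0.496 gf 64.2
 t16.7 tcp [0.4963 0.0883 0.0473] rot [ 3.141e+00 -2.000e-03  1.434e+00] F [-2.8 -0.5 17.4] op 0.498 gf 64.2
```

The TCP has stopped dead and force is rising about 12 N/mm, so the block is bottomed with its underside about 22.6 mm down. One more small step for a 20 N hold, then relax, release and check.

```bash
python3 - <<'E'
from plant import robot
from h import *
robot.move_straight(H(0,0,.0460),vel=.004);st(robot)
robot.sleep(.6);st(robot,"held")
robot.move_straight(H(0,0,.0470),vel=.01);st(robot,"relaxed")
robot.grip(.75);st(robot,"open")
robot.move_straight(H(0,0,.15),vel=.1)
robot.goto(H(200e-3,-.0,.30),[PI,0,HY]);st(robot,"away")
f=robot.grab_frame("scene");g=robot.grab_frame("top")
W=cloud(g);p=W[180:225,220:262];q_=p[(abs(p[...,2]-.056)<.008)];print("block top",rect(q_),len(q_),np.median(q_[:,2]))
Wf=cloud(f);p=Wf[170:225,250:305];q_=p[(abs(p[...,2]-.056)<.006)];print("scene",rect(q_),len(q_),np.median(q_[:,2]))
hg=cv2.cvtColor(f["image"],cv2.COLOR_RGB2HSV)
r=((hg[...,0]<8)|(hg[...,0]>172))&(hg[...,1]>150)&(hg[...,2]>90);r[:, :295]=0;r[:,330:]=0;r[:130]=0;r[170:]=0
P=Wf[r];P=P[(P[:,2]>.12)&(P[:,2]<.23)]
x=(P[:,:2]-N)@[np.cos(HY),np.sin(HY)];y=(P[:,:2]-N)@[-np.sin(HY),np.cos(HY)];i=np.argsort(P[:,2])
print("rod x,y,z\n",np.round(np.c_[x,y,P[:,2]][i][::6]*1000))
print("angle",np.arctan2(np.median(P[:,2])-.061,-(np.median(x)-.075)))
qq=lambda i,a,b,c,d:cv2.resize(i[a:b,c:d],(400,300),interpolation=cv2.INTER_CUBIC)
cv2.imwrite("pics/seat.png",np.hstack([qq(f["image"],125,235,225,371),qq(g["image"],165,240,180,280)])[:,:,::-1])
E
```

```text
t17.0 tcp [0.4963 0.0883 0.0473] rot [ 3.141e+00 -2.000e-03  1.434e+00] F [-4.7 -0.5 18.9] op 0.501 gf 64.5
held t17.6 tcp [0.4963 0.0883 0.0473] rot [ 3.141e+00 -2.000e-03  1.434e+00] F [-3.   0.3 19.5] op 0.497 gf 64.5
relaxed t17.8 tcp [0.4963 0.0883 0.0474] rot [ 3.140e+00 -1.000e-03  1.434e+00] F [-0.5 -0.7  8.7] op 0.498 gf 63.6
open t18.2 tcp [0.4958 0.0882 0.0465] rot [3.141 0.    1.435] F [-0.1  1.   0.4] op 0.751 gf 0.0
away t20.3 tcp [0.5233 0.2844 0.2989] rot [-3.140e+00  2.000e-03  1.432e+00] F [ 0.2 -0.8 -0.7] op 0.751 gf 0.0
block top (array([496.3,  87.4]), array([44., 44.]), 82.1) 217 0.053753364253906234
scene (array([567.2, 107.8]), array([ 97.7, 181. ]), 84.2) 190 0.05497605563432914
rod x,y,z
 [[ 96.   1. 160.]
 [ 92.  -6. 163.]
 [ 91.  -4. 168.]
 [ 93.  -3. 171.]
 [ 88.  -1. 175.]
 [ 91.  -6. 178.]
 [ 90.  -3. 183.]
 [100.  -2. 186.]
 [100.  -3. 189.]
 [ 94.  -2. 194.]
 [ 92.  -5. 198.]
 [ 96.  -3. 200.]
 [ 96.  -7. 205.]
 [101. -10. 210.]
 [ 98.  -5. 212.]
 [ 95.  -4. 215.]]
angle 1.7245569285199767
```

View pics/seat.png

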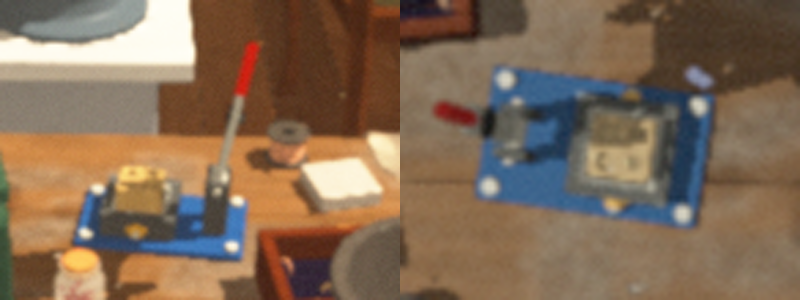

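The block is home: its top is at about 54–55 mm, it is centred at (496,87) mm and square. The strap stands open at about 1.75 rad. Now I'll swing it down with the closed fingertips along the hinge arc.

```bash
cat >> h.py <<'E'
def arc(th,r=.133,w=.011,gap=0.):
    "TCP position with the fingertip's inner corner on the rod's back at angle th"
    x=.075-r*np.cos(th)+(.006+gap)*np.sin(th); z=.061+r*np.sin(th)+(.006+gap)*np.cos(th)
    return H(x+w,0,z+.011)
E
python3 - <<'E'
from plant import robot
from h import *
robot.grip(0)
robot.move_straight(H(.155,0,.26),vel=.15)
robot.move_straight(H(.155,0,.190),vel=.1);st(robot,"behind")
print(robot.move_straight(arc(1.5),vel=.05,contact_N=12));st(robot,"1.5")
for th in np.arange(1.4,.29,-.1):
    hit=robot.move_straight(arc(th),vel=.06,contact_N=12)
    if hit: st(robot,"hit %.2f"%th);break
st(robot,"end")
robot.sleep(.2)
f=robot.grab_frame("scene")
cv2.imwrite("pics/strap.png",cv2.resize(f["image"][105:225,225:385],(640,480),interpolation=cv2.INTER_CUBIC)[:,:,::-1])
E
```

```text
behind t22.5 tcp [0.5181 0.2419 0.1905] rot [ 3.141 -0.     1.435] F [-0.5 -0.4 -0.3] op 0.001 gf 0.0
False
1.5 t24.1 tcp [0.5077 0.1702 0.2051] rot [3.142 0.    1.435] F [-0.   0.7 -0. ] op 0.002 gf 0.3
end t28.6 tcp [0.4908 0.0491 0.1166] rot [-3.141  0.     1.434] F [-1.4  0.5 -0.1] op 0.000 gf 0.0
```

View pics/strap.png

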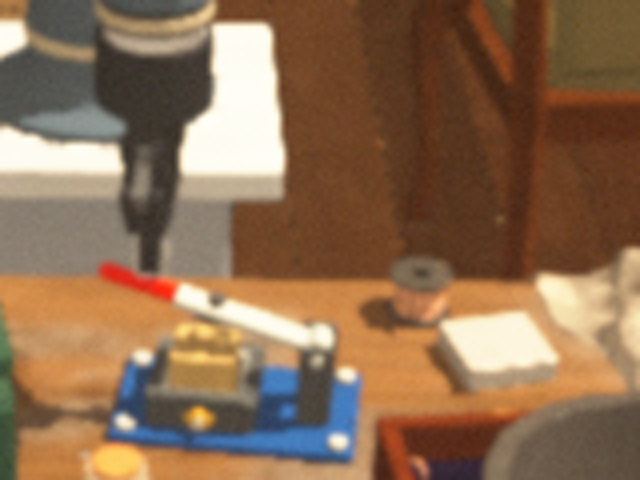

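The strap follows the finger, which sits on the red handle at crop (150,272), at about 0.3 rad. The block is still home. Now the gentle final lowering.

```bash
python3 - <<'E'
from plant import robot
from h import *
robot.move_straight(arc(.16),vel=.03,contact_N=8)
st(robot)
hit=robot.move_straight(arc(-.06),vel=.008,contact_N=7);s=st(robot,"pad %s"%hit)
robot.sleep(.4);st(robot)
p=np.array(s["tcp_pos"]);print("rod top -> theta ~",(p[2]-.011-.006-.061)/.133)
p[2]=.2;robot.move_straight(p,vel=.08)
robot.goto(H(-.05,.0,.33),[PI,0,HY]);robot.goto([.45,-.15,.33],[PI,0,HY]);robot.sleep(.2)
f=robot.grab_frame("scene");W=cloud(f);g=robot.grab_frame("top");G=cloud(g)
hg=cv2.cvtColor(f["image"],cv2.COLOR_RGB2HSV)
for F,Wc,b in((f,W,(170,225,235,320)),(g,G,(175,225,190,275))):
    h=cv2.cvtColor(F["image"],cv2.COLOR_RGB2HSV);r=((h[...,0]<8)|(h[...,0]>172))&(h[...,1]>150)&(h[...,2]>90)
    m=np.zeros_like(r);m[b[0]:b[1],b[2]:b[3]]=1;P=Wc[r&m];x=(P[:,:2]-N)@[np.cos(HY),np.sin(HY)]
    k=(x<-.02)&(x>-.1)&(P[:,2]>.03);print("rod z",np.round(np.percentile(P[k][:,2],[10,50,90]),4),k.sum())
cv2.imwrite("pics/end.png",np.hstack([cv2.resize(i,(400,300),interpolation=cv2.INTER_CUBIC) for i in(f["image"][135:225,225:345],g["image"][165:240,180:280])])[:,:,::-1])
st(robot)
E
```

```text
t29.6 tcp [0.4903 0.0443 0.099 ] rot [-3.141  0.     1.435] F [-1.   0.   1.2] op -0.003 gf 0.0
pad True t31.9 tcp [0.4904 0.0425 0.0792] rot [-3.141e+00 -1.000e-03  1.435e+00] F [-0.8  0.2  5.2] op 0.002 gf 2.7
 t32.3 tcp [0.4904 0.0425 0.0792] rot [-3.141 -0.     1.435] F [-1.1  0.8  5.3] op -0.002 gf 2.7
rod top -> theta ~ 0.009291415870897017
rod z [0.0608 0.0658 0.0695] 75
rod z [0.0625 0.0661 0.0692] 80
 t35.7 tcp [ 0.4505 -0.1488  0.3299] rot [-3.141  0.     1.437] F [-0.2 -0.2 -0.5] op 0.002 gf 0.0
```

View pics/end.png

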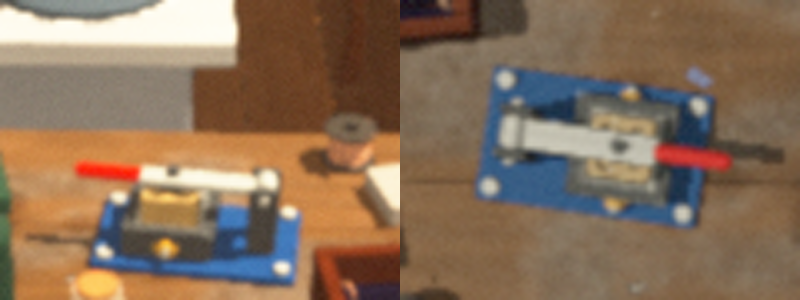

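The strap lies level across the block, with its pad stopped by contact at about 0.01–0.02 rad. The arm is clear, so I'm handing the job in.

```bash
python3 -c "
from plant import robot
print(robot.close_job())"
```

```text
the job is handed in; nothing more can be done
None
```

The 44 mm dapping block was pressed onto the seat and held there at about 20 N, the strap was lowered until its pad met the block and then let go, and the job is handed in; `close_job()` returned no verdict.

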